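# Turn the rotator shaft by feel and hold its collar on the flat

### The job

Feel for the blue flat on the drive's upright shaft with the fingers and, pinching across it, turn the shaft until the flat squarely faces the red mark on the housing. Then take the collar from its stand, lower it over the shaft with its set screw towards the flat, and finish while still holding it level half-way up the flat, clear of the shoulder, the set screw pulled lightly against the flat. Do not drop the collar or disturb the other things on the bench.

Things in the scene. Friction and masses are not known exactly. Their poses are not given: they have to be found in the camera images.
- drive: fixed welding-rotator drive: green gearbox 120 x 120 mm on a 150 x 130 mm foot, its top 72 mm above the bench, a grey motor (70 mm thick, up to 82 mm high) reaching 190 mm out along its +y. Origin at the foot's centre on the bench, straight below the shaft's axis; z up; the red mark (a red stripe on top and down the side) lies on its +x side.
- shaft (a joint): turn of the upright output shaft in the drive, rad: 0 when the flat squarely faces the red mark, growing counter-clockwise seen from above; starts between 0.5 and 1.4. It turns with some drag (about 0.12 N m), has no spring and stays where it is left.
- flat: the blue-dyed flat, 20 mm wide, all along the D-shaped 24 mm steel shaft, 6.5 mm from its axis: pinched squarely across the flat the shaft measures 18.5 mm (its middle 2.75 mm behind the axis), elsewhere up to 24 mm. Origin on the shaft's axis half-way up the flat, 120 mm above the bench; z up; x points squarely out of the flat.
- collar: loose grey shaft collar, a ring 50 mm outside, bore 29 mm, 24 mm high, 0.24 kg, lying level on the stand. Origin at its centre, half-way up (57 mm above the bench at the start); z up; x points outwards along the set screw, over which its top has a yellow stripe. Plain outside, may be gripped anywhere round; a grip square to the set screw leaves the screw free.
- setscrew: the collar's set screw, 6 mm thick, along the collar's x at half height, standing 6 mm into the bore, flush outside (black dot). Origin at its inner tip, 8.5 mm from the collar's axis: the collar passes over the shaft only with the screw at the flat; when centred the tip is 2 mm off the flat.
- stand: fixed offcut of dark 50 x 45 mm box section, 100 mm long along its x, lying on the bench, 45 mm high, under the collar. Origin at the middle of its underside.
- magnet: loose yellow three-cornered welding magnet, 65 x 65 x 18 mm, origin on its underside; leave alone
- tube: loose bright offcut of 30 x 30 mm square tube, 90 mm long, origin on its underside; leave alone
- brush: loose hand brush lying on the bench, about 200 mm long, origin on its underside; leave alone
- shaft_tip (a point): centre of the shaft's tip, 150 mm above the bench (last 2 mm chamfered). The D runs from here down to the shoulder, a dark disc 40 mm across whose top is 90 mm above the bench and on which a dropped collar would rest.
Not all that is in view belongs to the job. What is meant by the collar is not green or turquoise, and is the larger of those in its own colour.

How it is judged (in metres and radians):
On the way:
1. the fingers pinch the flat while the shaft stands still with the flat facing the red mark (within 0.12 rad) (contact force between the fingers and flat above 2 N and value of joint shaft between -0.12 and 0.12 rad and velocity of joint shaft between -0.1 and 0.1 rad/s), for 0.2 s.
At the end, for the whole second after the job is handed in: fingers still hold the collar, still and level (0.1 rad), around the shaft, its centre within 10 mm of half-way up the flat, set screw in line with the flat within 0.17 rad and pressing it with 1 to 30 N, flat still facing the red mark within 0.15 rad (value of joint shaft between -0.15 and 0.15 rad and horizontal distance between collar and flat below 0.006 m and z of collar in the frame of flat between -0.01 and 0.01 m and angle between collar's own z axis and vertical below 0.1 rad and angle between the x axis of collar and the x axis of flat, either way round below 0.17 rad and x of setscrew in the frame of flat above 0.004 m and contact force between setscrew and flat between 1 and 30 N and contact force between the fingers and collar above 3 N and linear speed of collar below 0.02 m/s); the arm keeps its last pose, push and grip.
It fails at once if the collar is dropped to the bench (height (world z) of collar below 0.045 m).
It fails at once if the magnet is disturbed (distance of magnet from where it was at the start of the episode above 0.015 m).
It fails at once if the square tube is disturbed (distance of tube from where it was at the start of the episode above 0.015 m).
It fails at once if the brush is disturbed (distance of brush from where it was at the start of the episode above 0.015 m).
It also fails if it takes over 61 s, if anything falls off the work surface, if the arm or the gripper's body presses on something with over 40 N, if the wrist force passes 120 N, or if a joint passes its speed limit or range.

### The arm

A 6-joint arm with a two-finger parallel gripper is mounted at the origin on the work surface. World frame = base frame: x ahead of the robot, y to its left, z up, the work surface at z = 0. Lengths are in m, angles in degrees, forces in N, time in s.
With the tool pointing down it reaches from about 0.4 to 0.825 m from the base axis. Payload 7 kg.
Tool frame: the origin (TCP) lies on the centre line of the jaws, within the pads' length; the fingertips stand 11 mm ahead of it and the grasp point (between the pads) lies 8 mm behind it; z points along the fingers, y is the line along which they close (so a half turn about z gives the same grasp; the last joint's range is limited). The gripper opens to 88 mm and grips with 3 to 60 N. Pads are 19 mm wide; open, the fingers measure 130 mm over their backs; the gripper's body (78 mm by 193 mm) begins 47 mm behind the grasp point.
Start: joints at [81.137, 20.546, 0.682, 0, -70.136, -16.507], TCP at [0.289, 0.61, 0.238] pointing down, gripper open.
Joint ranges: [-176.03, 176.03], [-82.01, 121.73], [-58.28, 71.71], [-173.87, 95.51], [-174.79, -0.11], [-173.66, 173.66]. Speed limits (degrees/s): [136.94, 136.94, 172.46, 180, 180, 180].

### API

Orientations are given as [roll, pitch, yaw] about the fixed x, y, z axes, in that order (R = Rz(yaw) Ry(pitch) Rx(roll)).
In Python, from plant import r, capture, camera_model, job gives the robot as it stands.
- The arm moves only by the tool drive_tool, never from a script. Its argument "increments" is a list that holds one entry, the list of rows, each a list of 5 numbers: the gripper's target within -1 to 1 (fully open at 1, half-way at 0, shut at -1), then the shift along the tool's x, y, z scaled (see below), then the turn about the tool's z scaled (see below). In form: [[[gripper, tx, ty, tz, roll], ...]]. A call has 1 to 5 rows; each row is the pose to reach, as a shift and turn from the pose commanded when the call began, along the tool's axes at that moment, turning the shorter way round; what a row does not reach only later rows make up. The controller multiplies each number of a shift by 120 mm and each number of a turn by 360 degrees. A row lasts 1/8 s, in which the tool goes at most 62.5 mm and 10.7 degrees, less where a joint would pass 70% of its speed; a pose out of reach is approached as far as the arm can. A call with a number of a shift or a turn outside -1 to 1 is refused whole. A call with a gripper value outside its range is refused whole. The fingers move at their own pace and stop on an object; "squeeze" is the grip in N (left out, the last holds). Time passes only in rows, so rows that repeat a pose let the fingers close. It gives the time, the measured TCP pose, the force, the opening and the grip force at its end, in the units of the state.
- r.get_state(): the state, without advancing time (a new reading comes with each control period).
- capture(name): name is "scene" or "side" or "wrist"; returns the picture (384x512x3 uint8, red, green, blue); there is no depth.
- camera_model(name): a dict with "camera_matrix" (3x3 intrinsics, pixels), "rvec" (rotation vector, rad) and "tvec" (3), from world to camera coordinates, as OpenCV has them. Camera axes: x right, y down, z forward; pixel columns grow to the right and rows downward; lengths in m; the calibration is good to about 2 mm. A picture is of the moment at which its call begins: read the wrist's pose just before it. camera_model takes no time and is no camera call; for the wrist camera it gives the pose at the moment of the call.
- job.close_job(): hands the job in; it is judged then, once.
The state is a dict: "time_s": time; "joints": joint angles; "qd": joint speeds; "joint_torque": joint torques, N m; "tcp_pos": TCP position; "eef_rot": TCP orientation; "contact_force": force on the tool from outside, world axes, zero at the start; "moment": the same for the moment, N m; "gripper_width": finger opening in m; "gripper_force": force on a finger pad.
Only numpy, scipy, OpenCV 4.12 (cv2) and the standard library are available. Lean on these libraries where they do the work, as an engineer would, in place of code of your own. Each camera call takes 0.05 s, during which the arm holds its last target. There are 200 camera calls.

## Working session

There is one attempt and no reset: what is moved stays moved. The work goes in short steps, Python scripts to look and compute and a tool call to move; the robot and the scene stay as the last step left them, time stands still between calls to the robot, and variables do not carry over. Pictures are saved under pics/ and viewed, at most 10 in all, crops included, and the job is handed in when it is done.

Besides the shell and the picture viewer there is one more tool, called after "Request:" in YAML: its name, and indented under it one key for each argument. drive_tool: Moves the arm, as the interface text tells. Its arguments: {"type":"object","properties":{"increments":{"type":"array"},"squeeze":{"type":"number"}},"required":["increments"]}

```bash
mkdir -p pics; ls
cat > h.py <<'E'
import numpy as np, cv2, json
from plant import r, capture, camera_model, job
def grab(name,fn):
    m=camera_model(name); im=capture(name); cv2.imwrite('pics/'+fn+'.png',cv2.cvtColor(im,cv2.COLOR_RGB2BGR))
    return im,m
def ray(m,uv,z):
    K=np.array(m['camera_matrix']);R,_=cv2.Rodrigues(np.array(m['rvec'],float));t=np.array(m['tvec'],float).ravel()
    uv=np.atleast_2d(np.array(uv,float)); d=(R.T@np.linalg.inv(K)@np.c_[uv,np.ones(len(uv))].T).T
    c=-R.T@t; return c+d*((z-c[2])/d[:,2])[:,None]
def proj(m,P):
    return cv2.projectPoints(np.atleast_2d(np.array(P,float)),np.array(m['rvec'],float),np.array(m['tvec'],float),np.array(m['camera_matrix']),None)[0].reshape(-1,2)
E
python3 - <<'E'
from h import *
print(r.get_state())
a=[]
import pickle
ms={}
for n in ['scene','side','wrist']:
    im,m=grab(n,n+'0'); ms[n]=m
    print(n,-cv2.Rodrigues(np.array(m['rvec']))[0].T@np.array(m['tvec']).ravel())
pickle.dump(ms,open('ms.pkl','wb'))
E
```

```text
pics
{'time_s': 0.0, 'joints': array([ 8.11329384e+01,  2.05913775e+01,  6.34791461e-01, -1.99164657e-02,
       -7.01365015e+01, -1.65062790e+01]), 'qd': array([ 0.07009026, -0.01967163,  0.10451497,  0.05324413,  0.04228524,
       -0.04049998]), 'joint_torque': array([-2.68888016e-04, -5.82726502e+01,  2.93058944e+01,  6.99716717e+00,
        6.95528928e-03, -1.82381032e-04]), 'tcp_pos': array([0.289077  , 0.60945037, 0.2366317 ]), 'eef_rot': array([ 1.79905429e+02, -8.49936969e-03, -2.53801160e+01]), 'contact_force': array([-0.30046864,  0.17917008, -0.36291155]), 'moment': array([ 0.04287281, -0.01537187, -0.01203654]), 'gripper_force': 0.0, 'gripper_width': 0.08769152769044751}
scene [1.12625129 0.23303611 0.69754644]
side [ 0.2375929  -0.61936972  0.61424879]
wrist [0.3561286  0.57621933 0.38368894]
```

View pics/scene0.png

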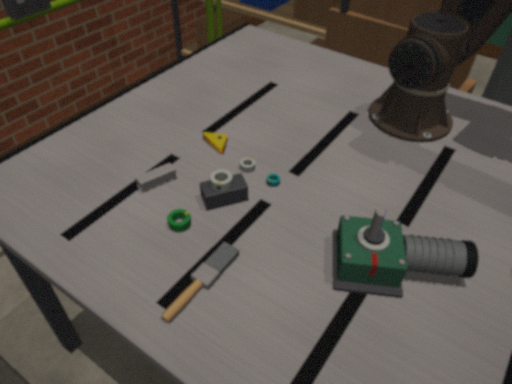

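View pics/side0.png

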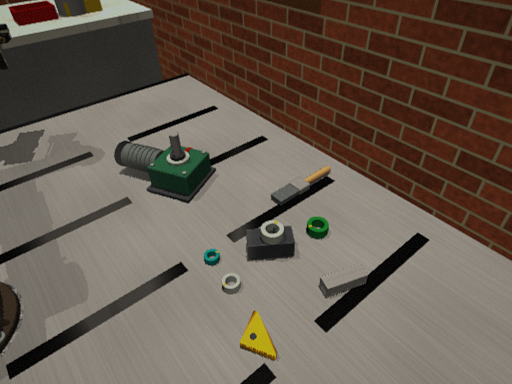

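The scene view shows the drive with its shaft tip at about (379,212), the red mark towards the scene camera at (375,262), and the collar on its stand at (221,178). In the side view the tip is at (174,135) and the collar at (271,230).

Run:
```python
from h import *
import pickle
ms=pickle.load(open('ms.pkl','rb'))
np.set_printoptions(precision=4,suppress=True)
im={n:cv2.cvtColor(cv2.imread(f'pics/{n}0.png'),cv2.COLOR_BGR2RGB) for n in ms}
for n,tip,col in [('scene',(379,212),(221,178)),('side',(174,135),(271,230))]:
    print(n,'tip',ray(ms[n],tip,.15),'collar',ray(ms[n],col,.069))
for n in ['scene','side']:
    I=im[n]; h=cv2.cvtColor(I,cv2.COLOR_RGB2HSV)
    # red on gearbox
    m=((h[...,0]<8)|(h[...,0]>172))&(h[...,1]>150)&(h[...,2]>80)
    reg=np.zeros_like(m); 
    if n=='scene': reg[225:300,330:420]=1
    else: reg[140:200,140:220]=1
    ys,xs=np.nonzero(m&reg); print(n,'red',len(xs),[(x,y) for x,y in zip(xs,ys)][:6]);
    if len(xs): 
        top=np.c_[xs,ys][ys<ys.min()+5]; print(ray(ms[n],top.mean(0),.072))
    # yellow stripe
    m=(abs(h[...,0].astype(int)-27)<8)&(h[...,1]>110)
    x0,y0=(205,165) if n=='scene' else (255,215)
    ys,xs=np.nonzero(m[y0:y0+30,x0:x0+35]); print('yel',len(xs)); 
    if len(xs): print((xs.mean()+x0,ys.mean()+y0),ray(ms[n],(xs.mean()+x0,ys.mean()+y0),.069))
    # blue
    m=(abs(h[...,0].astype(int)-110)<12)&(h[...,1]>90)
    ys,xs=np.nonzero(m&reg);print('blue',len(xs))
a=cv2.resize(im['scene'][195:300,320:420],None,fx=4,fy=4,interpolation=cv2.INTER_CUBIC)
b=cv2.resize(im['side'][210:265,235:305],None,fx=5.5,fy=5.5,interpolation=cv2.INTER_CUBIC)
c=np.zeros((420,800,3),np.uint8);c[:a.shape[0],:400]=a;c[:b.shape[0],405:405+b.shape[1]]=b[:,:395]
cv2.imwrite('pics/crop1.png',c[...,::-1])
```

```text
scene tip [[0.5605 0.1174 0.15  ]] collar [[ 0.586  -0.2219  0.069 ]]
side tip [[0.5505 0.1079 0.15  ]] collar [[ 0.5733 -0.2316  0.069 ]]
scene red 59 [(np.int64(374), np.int64(253)), (np.int64(372), np.int64(254)), (np.int64(373), np.int64(254)), (np.int64(374), np.int64(254)), (np.int64(375), np.int64(254)), (np.int64(372), np.int64(255))]
[[0.5894 0.1385 0.072 ]]
yel 3
(np.float64(218.66666666666666), np.float64(181.66666666666666)) [[ 0.5983 -0.2186  0.069 ]]
blue 1
side red 14 [(np.int64(187), np.int64(148)), (np.int64(188), np.int64(148)), (np.int64(189), np.int64(148)), (np.int64(190), np.int64(148)), (np.int64(186), np.int64(149)), (np.int64(187), np.int64(149))]
[[0.5942 0.1403 0.072 ]]
yel 13
(np.float64(269.61538461538464), np.float64(221.53846153846155)) [[ 0.5871 -0.2111  0.069 ]]
blue 6
```

View pics/crop1.png

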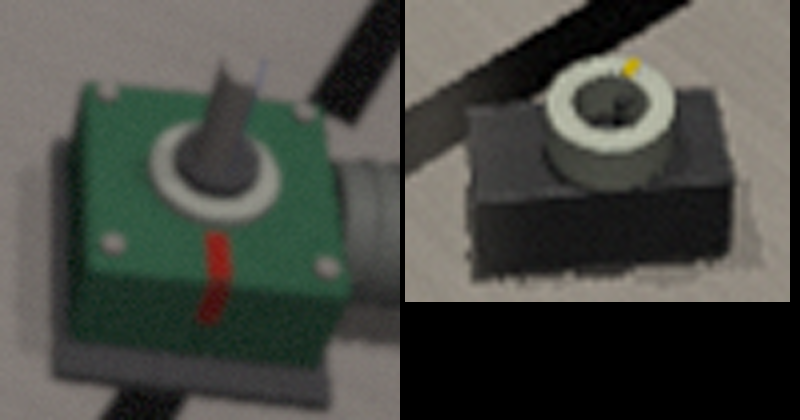

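The crop shows the red mark towards the scene camera, a sliver of the blue flat on the right of the shaft at about (381,213), and the yellow stripe at the collar's far right from the side camera at (275,222). Next I work out the move to above the shaft.

```bash
cat >> h.py <<'E'
from scipy.spatial.transform import Rotation as Ro
np.set_printoptions(precision=4,suppress=True)
def mv(dx,dy,yaw):  # world shift -> tool units
    c,s=np.cos(np.radians(yaw)),np.sin(np.radians(yaw))
    return (c*dx+s*dy)/.12, (s*dx-c*dy)/.12
E
python3 - <<'E'
from h import *
import pickle
m=pickle.load(open('ms.pkl','rb'))['wrist']
R=cv2.Rodrigues(np.array(m['rvec']))[0]; T=Ro.from_euler('xyz',[180,0,-25.38],degrees=True).as_matrix()
print('cam axes in tool (cols x,y,z)',T.T@R.T, 'pos',T.T@(-R.T@np.array(m['tvec']).ravel()-[.289077,.60945,.23663])); print(m['camera_matrix'])
# target: TCP so that view axis hits shaft ~z=.12
print(mv(.555-.289-.03*.9,.113-.61+.03*.43,-25.4))
E
```

```text
cam axes in tool (cols x,y,z) [[ 0.0006 -0.9624 -0.2716]
 [ 1.      0.0002  0.0016]
 [-0.0015 -0.2716  0.9624]] pos [ 0.0748  0.0013 -0.1471]
[[338.5782   0.     256.7283]
 [  0.     338.5782 191.3912]
 [  0.       0.       1.    ]]
(np.float64(3.529538608956599), np.float64(2.789909319931434))
```

Request:
drive_tool:
  increments:
    - [[1, 0.33, 0.26, 0, 0], [1, 0.66, 0.52, 0, 0], [1, 1, 0.79, 0, 0]]

```text
time_s: 0.52
tcp_pos: [0.3574, 0.4713, 0.2372]
eef_rot: [180.0, -0.0, -25.3]
contact_force: [0.1, 0.6, 0.8]
gripper_width: 0.0877
gripper_force: 0.0
```

Request:
drive_tool:
  increments:
    - [[1, 0.33, 0.26, 0, 0], [1, 0.66, 0.52, 0, 0], [1, 1, 0.79, 0, 0]]

```text
time_s: 0.9
tcp_pos: [0.4252, 0.3342, 0.2375]
eef_rot: [180.0, 0.0, -25.4]
contact_force: [1.9, -0.1, 0.1]
gripper_width: 0.0877
gripper_force: 0.0
```

Request:
drive_tool:
  increments:
    - [[1, 0.33, 0.26, 0, 0], [1, 0.66, 0.52, 0, 0], [1, 1, 0.79, 0, 0]]

```text
time_s: 1.27
tcp_pos: [0.493, 0.1971, 0.2376]
eef_rot: [-180.0, -0.0, -25.4]
contact_force: [0.3, -0.1, -0.4]
gripper_width: 0.0876
gripper_force: 0.0
```

Request:
drive_tool:
  increments:
    - [[1, 0.27, 0.21, 0, 0], [1, 0.53, 0.42, 0, 0], [1, 0.53, 0.42, 0, 0], [1, 0.53, 0.42, 0, 0], [1, 0.53, 0.42, 0, 0]]

```text
time_s: 1.9
tcp_pos: [0.5282, 0.1266, 0.2376]
eef_rot: [-180.0, 0.0, -25.3]
contact_force: [0.6, -0.9, -0.6]
gripper_width: 0.0879
gripper_force: 0.0
```

Run:
```python
from h import *
s=r.get_state();print(s['time_s'],s['joints'],s['tcp_pos'],s['eef_rot'])
im,m=grab('wrist','w1')
import pickle;pickle.dump(m,open('w1.pkl','wb'))
print(proj(m,[[.555,.113,.15],[.59,.14,.072]]))
```

```text
1.9 [ 34.1491   8.1426 -16.0143  -0.0059 -65.8407  30.5381] [0.5282 0.1266 0.2376] [-179.9952    0.0034  -25.3152]
[[255.6791 162.1242]
 [212.5755 124.0819]]
```

View pics/w1.png

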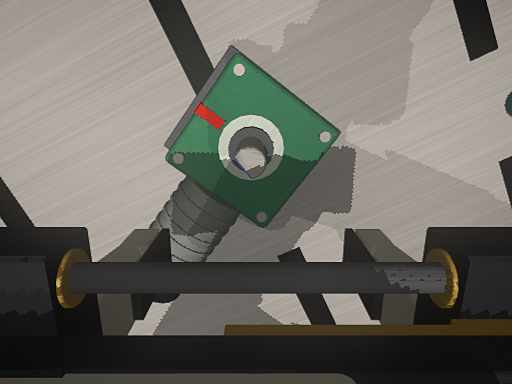

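The wrist view shows the gearbox with bolts at (239,70), (325,137), (262,217) and (179,158). The red mark is at about (209,116), the shaft tip at about (250,160), and the blue flat faces lower left near (240,165).

Run:
```python
from h import *
import pickle
m=pickle.load(open('w1.pkl','rb')); I=cv2.imread('pics/w1.png')[...,::-1].copy(); h=cv2.cvtColor(I,cv2.COLOR_RGB2HSV)
B=ray(m,[(239,70),(325,137),(262,217),(179,158)],.073); c=B.mean(0); print('bolts centre',c); 
for i in range(4):
    d=B[(i+1)%4]-B[i]; print('edge',np.linalg.norm(d),np.degrees(np.arctan2(d[1],d[0]))%90)
g=np.zeros(h.shape[:2],bool); g[90:140,185:235]=1
red=((h[...,0]<8)|(h[...,0]>172))&(h[...,1]>150)&g
ys,xs=np.nonzero(red);P=ray(m,np.c_[xs,ys],.072)[:,:2];q=P.mean(0);print('red',len(xs),q,'dir',np.degrees(np.arctan2(*(q-c[:2])[::-1])))
v=np.linalg.svd(P-q)[2][0];print('stripe axis',np.degrees(np.arctan2(v[1],v[0])))
g[:]=0;g[145:195,225:275]=1
bl=(abs(h[...,0].astype(int)-115)<15)&(h[...,1]>80)&g
ys,xs=np.nonzero(bl);print('blue',len(xs),list(zip(xs,ys)))
a=cv2.resize(I[140:190,220:280],None,fx=10,fy=10,interpolation=cv2.INTER_NEAREST);cv2.imwrite('pics/w1c.png',a[...,::-1])
```

```text
bolts centre [0.5557 0.1174 0.073 ]
edge 0.09694832901215025 28.108349854093575
edge 0.09652020090206948 28.310899291309866
edge 0.0969163473640392 27.759971404049313
edge 0.095931048900198 28.332314742667286
red 349 [0.5981 0.1398] dir 27.8326731944619
stripe axis -152.06709305328266
blue 32 [(np.int64(233), np.int64(157)), (np.int64(234), np.int64(158)), (np.int64(235), np.int64(158)), (np.int64(234), np.int64(159)), (np.int64(235), np.int64(159)), (np.int64(235), np.int64(160)), (np.int64(236), np.int64(160)), (np.int64(236), np.int64(161)), (np.int64(237), np.int64(161)), (np.int64(237), np.int64(162)), (np.int64(238), np.int64(162)), (np.int64(238), np.int64(163)), (np.int64(238), np.int64(164)), (np.int64(239), np.int64(164)), (np.int64(239), np.int64(165)), (np.int64(240), np.int64(165)), (np.int64(240), np.int64(166)), (np.int64(241), np.int64(166)), (np.int64(241), np.int64(167)), (np.int64(242), np.int64(167)), (np.int64(242), np.int64(168)), (np.int64(243), np.int64(168)), (np.int64(243), np.int64(169)), (np.int64(244), np.int64(170)), (np.int64(245), np.int64(171)), (np.int64(246), np.int64(172)), (np.int64(247), np.int64(173)), (np.int64(247), np.int64(174)), (np.int64(248), np.int64(175)), (np.int64(249), np.int64(176)), (np.int64(250), np.int64(177)), (np.int64(251), np.int64(178))]
```

View pics/w1c.png

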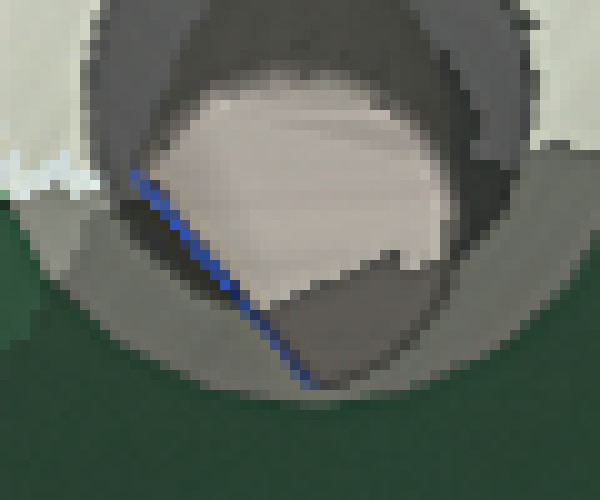

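Run:
```python
from h import *
import pickle
m=pickle.load(open('w1.pkl','rb'))
P=ray(m,[(233.3,157),(251,178)],.15)[:,:2]; d=P[1]-P[0]; a=np.degrees(np.arctan2(d[1],d[0])); print(np.linalg.norm(d),a)
n=a+90; 
for n in (a+90,a-90):
    N=np.array([np.cos(np.radians(n)),np.sin(np.radians(n))]); ax=P.mean(0)-.0065*N; t=ax-.00275*N
    print('normal',n,'s',n-28.1,'axis',ax,'tcp',t, mv(*(np.array([.5557,.1174])-.00275*N-[.5282,.1266]),-25.32))
```

```text
0.019482640680026458 -166.083296359092
normal -76.083296359092 s -104.183296359092 axis [0.554  0.1296] tcp [0.5533 0.1322] (np.float64(0.22544430278629293), np.float64(-0.04645680049331674))
normal -256.083296359092 s -284.183296359092 axis [0.5571 0.1169] tcp [0.5577 0.1143] (np.float64(0.2544350595404444), np.float64(-0.010957075603311425))
```

Request:
drive_tool:
  increments:
    - [[1, 0.26, -0.012, 0, -0.029], [1, 0.26, -0.012, 0, -0.058], [1, 0.26, -0.012, 0, -0.087], [1, 0.26, -0.012, 0, -0.109], [1, 0.26, -0.012, 0, -0.109]]

```text
time_s: 2.58
tcp_pos: [0.5571, 0.1145, 0.2376]
eef_rot: [-180.0, 0.0, 13.9]
contact_force: [0.2, 0.4, -0.2]
gripper_width: 0.0877
gripper_force: 0.0
```

Request:
drive_tool:
  increments:
    - [[1, 0, 0, 0.3, 0], [1, 0, 0, 0.6, 0], [1, 0, 0, 0.93, 0], [1, 0, 0, 0.93, 0], [1, 0, 0, 0.93, 0]]

```text
time_s: 3.2
tcp_pos: [0.5582, 0.1143, 0.1274]
eef_rot: [180.0, -0.1, 13.8]
contact_force: [0.0, 0.6, 1.3]
gripper_width: 0.0873
gripper_force: 0.0
```

Run:
```python
from h import *
s=r.get_state();print(s['time_s'],s['joints'],s['tcp_pos'],s['eef_rot'])
im,m=grab('wrist','w2')
print(proj(m,[[.5557,.1172,.15]]))
```

```text
3.2 [ 31.2722  16.2165 -21.2739   0.0447 -52.4341  72.5359] [0.5582 0.1143 0.1274] [179.9888  -0.0826  13.8354]
[[243.1799 284.6946]]
```

View pics/w2.png

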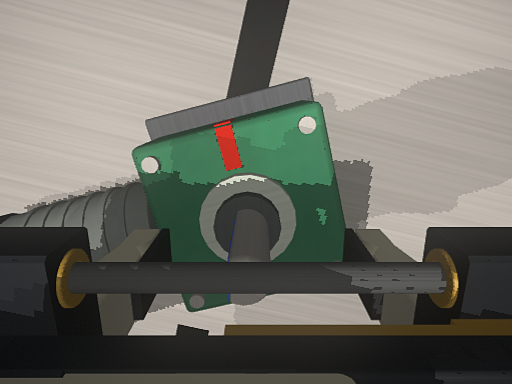

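The shaft stands between the open fingers at about (245,270), with the blue flat facing the left finger. I close on it.

Request:
drive_tool:
  increments:
    - [[-1, 0, 0, 0, 0], [-1, 0, 0, 0, 0], [-1, 0, 0, 0, 0], [-1, 0, 0, 0, 0], [-1, 0, 0, 0, 0]]
  squeeze: 15

```text
time_s: 3.88
tcp_pos: [0.5573, 0.1138, 0.1259]
eef_rot: [180.0, 0.0, 13.9]
contact_force: [1.0, 0.3, 1.2]
gripper_width: 0.0433
gripper_force: 0.0
```

Request:
drive_tool:
  increments:
    - [[-1, 0, 0, 0, 0], [-1, 0, 0, 0, 0], [-1, 0, 0, 0, 0], [-1, 0, 0, 0, 0], [-1, 0, 0, 0, 0]]

```text
time_s: 4.5
tcp_pos: [0.5566, 0.1168, 0.1259]
eef_rot: [-179.8, -0.0, 13.9]
contact_force: [-7.4, 15.1, 2.0]
gripper_width: 0.0181
gripper_force: 15.0
```

Request:
drive_tool:
  increments:
    - [[-1, 0, -0.025, 0, 0], [-1, 0, -0.025, 0, 0], [-1, 0, -0.025, 0, 0], [-1, 0, -0.025, 0, 0]]

```text
time_s: 5.0
tcp_pos: [0.5565, 0.117, 0.1259]
eef_rot: [-180.0, -0.0, 13.9]
contact_force: [-1.7, 4.8, -0.8]
gripper_width: 0.0185
gripper_force: 15.0
```

Request:
drive_tool:
  increments:
    - [[-1, 0, -0.008, 0, 0], [-1, -0.0025, -0.008, 0, 0.0176], [-1, -0.005, -0.009, 0, 0.0352], [-1, -0.0074, -0.01, 0, 0.0527], [-1, -0.0098, -0.01, 0, 0.0702]]
  squeeze: 40

```text
time_s: 5.62
tcp_pos: [0.5553, 0.1171, 0.1259]
eef_rot: [180.0, -0.0, -11.6]
contact_force: [0.2, 0.6, -1.5]
gripper_width: 0.0182
gripper_force: 40.0
```

Request:
drive_tool:
  increments:
    - [[-1, -0.002, 0, 0, 0.014], [-1, -0.004, -0.0005, 0, 0.028], [-1, -0.006, -0.001, 0, 0.042], [-1, -0.008, -0.0016, 0, 0.056], [-1, -0.0098, -0.0022, 0, 0.0702]]

```text
time_s: 6.25
tcp_pos: [0.5543, 0.1176, 0.1259]
eef_rot: [180.0, -0.0, -36.8]
contact_force: [0.5, -0.2, -1.4]
gripper_width: 0.0182
gripper_force: 40.0
```

Request:
drive_tool:
  increments:
    - [[-1, -0.0025, 0, 0, 0.018], [-1, -0.005, -0.0005, 0, 0.036], [-1, -0.0074, -0.001, 0, 0.054], [-1, -0.0098, -0.0022, 0, 0.0702], [-1, -0.0098, -0.0022, 0, 0.0702]]

```text
time_s: 6.88
tcp_pos: [0.5535, 0.1184, 0.1259]
eef_rot: [180.0, -0.0, -61.9]
contact_force: [2.1, -0.9, -3.5]
gripper_width: 0.0181
gripper_force: 40.0
```

Request:
drive_tool:
  increments:
    - [[-1, 0, 0, 0, 0], [-1, 0, 0, 0, 0], [-1, 0, 0, 0, 0], [-1, 0, 0, 0, 0]]

```text
time_s: 7.38
tcp_pos: [0.5535, 0.1185, 0.1259]
eef_rot: [180.0, -0.0, -61.9]
contact_force: [4.2, -4.9, -3.8]
gripper_width: 0.0182
gripper_force: 40.0
```

Run:
```python
from h import *
s=r.get_state();print(s)
```

```text
{'time_s': 7.375, 'joints': array([ 31.9159,  16.036 , -21.7689,   0.0459, -52.2082,  -3.8456]), 'qd': array([-0.0027,  0.0214,  0.0255,  0.0708, -0.0316, -0.0233]), 'joint_torque': array([  2.7608, -49.2827,  25.1454,   4.8213,  -0.5553,   0.0852]), 'tcp_pos': array([0.5535, 0.1185, 0.1259]), 'eef_rot': array([179.9894,  -0.0371, -61.9016]), 'contact_force': array([ 4.2345, -4.8585, -3.8326]), 'moment': array([-1.344 , -1.5021, -0.0071]), 'gripper_force': 40.0006296322681, 'gripper_width': 0.01823348078075967}
```

Request:
drive_tool:
  increments:
    - [[1, 0, 0, 0, 0], [1, 0, 0, 0, 0], [1, 0, 0, 0, 0], [1, 0, 0, 0, 0], [1, 0, 0, 0, 0]]

```text
time_s: 8.0
tcp_pos: [0.5533, 0.1191, 0.126]
eef_rot: [-180.0, 0.0, -61.9]
contact_force: [1.8, -0.4, 0.3]
gripper_width: 0.0624
gripper_force: 0.0
```

Request:
drive_tool:
  increments:
    - [[1, 0, 0, 0, 0], [1, 0, 0, -0.3, 0], [1, 0, 0, -0.6, 0], [1, 0, 0, -0.93, 0], [1, 0, 0, -0.93, 0]]

```text
time_s: 8.62
tcp_pos: [0.555, 0.1197, 0.2412]
eef_rot: [-179.6, -0.0, -61.9]
contact_force: [0.4, 0.1, -0.9]
gripper_width: 0.0872
gripper_force: 0.0
```

Run:
```python
from h import *
s=r.get_state();print(s['time_s'],s['tcp_pos'],s['eef_rot'])
im,m=grab('wrist','w3'); h=cv2.cvtColor(im,cv2.COLOR_RGB2HSV)
p=proj(m,[[.5558,.1195,.15]])[0].astype(int);print(p)
g=np.zeros(h.shape[:2],bool);g[p[1]-22:p[1]+22,p[0]-22:p[0]+22]=1
bl=(abs(h[...,0].astype(int)-115)<15)&(h[...,1]>80)&g
ys,xs=np.nonzero(bl);print(len(xs))
P=ray(m,np.c_[xs,ys],.15)[:,:2];q=P.mean(0);v=np.linalg.svd(P-q)[2][0];print('flat mid',q,'normal',np.degrees(np.arctan2(v[1],v[0]))%180-90, np.ptp(P@v))
red=((h[...,0]<8)|(h[...,0]>172))&(h[...,1]>150); ys,xs=np.nonzero(red);P=ray(m,np.c_[xs,ys],.072)[:,:2];q=P.mean(0);print('red',len(xs),q)
a=cv2.resize(im[p[1]-60:p[1]+60,p[0]-80:p[0]+80],None,fx=4,fy=4,interpolation=cv2.INTER_NEAREST);cv2.imwrite('pics/w3c.png',a[...,::-1])
```

```text
8.625 [0.555  0.1197 0.2412] [-179.635    -0.0276  -61.9198]
[256 201]
30
flat mid [0.5633 0.1183] normal 27.70649267792531 0.022181546654585743
red 293 [0.5974 0.1393]
```

View pics/w3c.png

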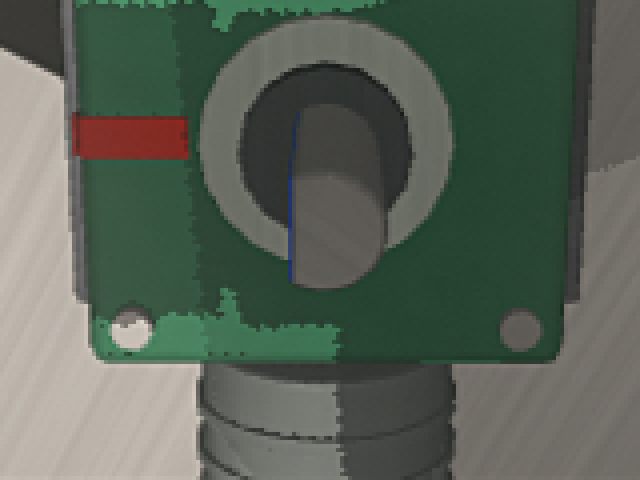

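The flat now faces the red mark squarely: the blue edge is vertical in the crop, and its normal of 27.7° matches the drive's 28.1°. Now to the collar.

Request:
drive_tool:
  increments:
    - [[1, 0.28, 0.1, 0, 0], [1, 0.56, 0.19, 0, 0], [1, 0.85, 0.286, 0, 0]]

```text
time_s: 9.05
tcp_pos: [0.5705, 0.0119, 0.2363]
eef_rot: [179.9, 0.0, -61.9]
contact_force: [0.5, 0.1, -0.6]
gripper_width: 0.0874
gripper_force: 0.0
```

Request:
drive_tool:
  increments:
    - [[1, 0.28, 0.1, 0, 0], [1, 0.56, 0.19, 0, 0], [1, 0.85, 0.286, 0, 0]]

```text
time_s: 9.43
tcp_pos: [0.5882, -0.0944, 0.2362]
eef_rot: [179.9, 0.1, -61.9]
contact_force: [0.2, 0.6, -0.2]
gripper_width: 0.0878
gripper_force: 0.0
```

Request:
drive_tool:
  increments:
    - [[1, 0.28, 0.1, 0, 0.025], [1, 0.56, 0.19, 0, 0.05], [1, 0.85, 0.286, 0, 0.075], [1, 0.85, 0.286, 0, 0.1], [1, 0.85, 0.286, 0, 0.125]]

```text
time_s: 10.05
tcp_pos: [0.6057, -0.2001, 0.2358]
eef_rot: [179.9, -0.0, -107.3]
contact_force: [0.5, -0.2, -0.1]
gripper_width: 0.0877
gripper_force: 0.0
```

Request:
drive_tool:
  increments:
    - [[1, 0, 0, 0, 0.026], [1, 0, 0, 0, 0.052], [1, 0, 0, 0, 0.078], [1, 0, 0, 0, 0.078], [1, 0, 0, 0, 0.078]]

```text
time_s: 10.68
tcp_pos: [0.6061, -0.1994, 0.2369]
eef_rot: [180.0, -0.0, -134.8]
contact_force: [-0.8, 0.1, -0.3]
gripper_width: 0.0877
gripper_force: 0.0
```

Run:
```python
from h import *
import pickle
s=r.get_state();print(s['time_s'],s['joints'],s['tcp_pos'],s['eef_rot'])
im,m=grab('wrist','w4');pickle.dump(m,open('w4.pkl','wb'))
print(proj(m,[[.58,-.227,.069]]))
```

```text
10.675 [ -0.7251  17.1629  -4.3078  -0.0074 -68.5887 -44.099 ] [ 0.6061 -0.1994  0.2369] [ 179.9525   -0.0364 -134.8268]
[[257.8056 136.5904]]
```

View pics/w4.png

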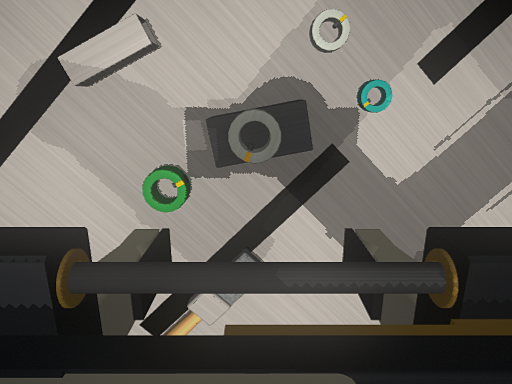

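The collar is on the dark stand at about (255,136) with its stripe at (247,157), in shadow; the smaller white ring is a decoy.

Run:
```python
from h import *
import pickle
m=pickle.load(open('w4.pkl','rb')); I=cv2.imread('pics/w4.png')[...,::-1].copy(); h=cv2.cvtColor(I,cv2.COLOR_RGB2HSV)
ye=(abs(h[...,0].astype(int)-20)<12)&(h[...,1]>110); g=np.zeros_like(ye);g[145:170,235:262]=1
ys,xs=np.nonzero(ye&g);Y=ray(m,np.c_[xs,ys],.069)[:,:2];print('stripe',len(xs),xs.mean(),ys.mean(),Y.mean(0))
b=(I.min(2)>72)|(ye&g)
sub=np.zeros(b.shape,np.uint8); sub[104:168,224:286]=b[104:168,224:286]*255
n,l,st,ce=cv2.connectedComponentsWithStats(sub)
k=1+np.argmax(st[1:,4]); c=max(cv2.findContours((l==k).astype(np.uint8),cv2.RETR_EXTERNAL,cv2.CHAIN_APPROX_NONE)[0],key=len)
e=cv2.fitEllipse(c);print('outer',e,st[k])
bore=cv2.findContours(((l!=k)*1).astype(np.uint8)[104:168,224:286],cv2.RETR_LIST,cv2.CHAIN_APPROX_NONE)[0]
for q in bore:
    if 20<len(q)<110: eb=cv2.fitEllipse(q);print('bore?',np.array(eb[0])+[224,104],eb[1])
C=ray(m,e[0],.069)[0,:2];d=Y.mean(0)-C;print('centre',C,'r',np.hypot(*d),'ang',np.degrees(np.arctan2(d[1],d[0])))
v=np.linalg.svd(Y-Y.mean(0))[2][0];print('diam m',np.array(e[1])/338.58*.315)
print(I[136,224:290].min(1)); print('mv',mv(*(C-[.6061,-.1994]),-134.8))
cv2.imwrite('pics/w4c.png',cv2.resize(I[100:180,200:320],None,fx=5,fy=5,interpolation=cv2.INTER_NEAREST)[...,::-1])
```

```text
stripe 52 246.90384615384616 156.59615384615384 [ 0.6004 -0.221 ]
outer ((252.7708282470703, 137.43211364746094), (61.884578704833984, 71.15959167480469), 150.61270141601562) [ 224  104   62   64 2113]
bore? [254.2188 136.017 ] (29.965984344482422, 30.58763313293457)
centre [ 0.5838 -0.2297] r 0.01874459935428237 ang 27.9273205642881
diam m [0.0576 0.0662]
[ 54  54  53  48  84 103 105 105 104 106 107 106 105 105  93  67  54  52
  52  53  52  53  53  53  52  54  54  53  52  53  51  53  52  51  50  52
  51  52  51  51  51  50  52  51  49  58  82 101 102 101  99  99  97  99
 102 105  94  57  47  50  51  50  50  50  49  51]
mv (np.float64(0.3100123354135152), np.float64(-0.04652417811019597))
```

View pics/w4c.png

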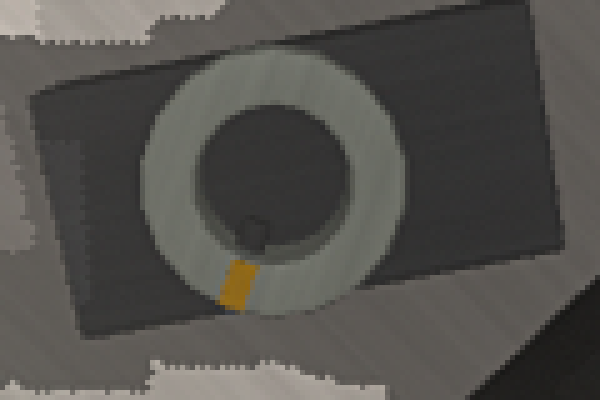

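Run:
```python
from h import *
import pickle
m=pickle.load(open('w4.pkl','rb'))
P=ray(m,[(254.3,135.5),(246.9,156.6)],.069)[:,:2];d=P[1]-P[0];print(P[0],np.hypot(*d),np.degrees(np.arctan2(d[1],d[0])))
print('mv',mv(*(P[0]-[.6061,-.1994]),-134.8))
```

```text
[ 0.5816 -0.23  ] 0.02087439499321135 25.65079868576447
mv (np.float64(0.324793881621371), np.float64(-0.03471387131906009))
```

Request:
drive_tool:
  increments:
    - [[1, 0.16, -0.017, 0.2, 0.027], [1, 0.325, -0.035, 0.5, 0.054], [1, 0.325, -0.035, 0.8, 0.054], [1, 0.325, -0.035, 0.9, 0.054], [1, 0.325, -0.035, 0.9, 0.054]]

```text
time_s: 11.35
tcp_pos: [0.5818, -0.23, 0.1293]
eef_rot: [180.0, -0.1, -154.4]
contact_force: [-0.2, -0.5, 0.1]
gripper_width: 0.0874
gripper_force: 0.0
```

Request:
drive_tool:
  increments:
    - [[1, 0, 0, 0.2, 0], [1, 0, 0, 0.4, 0], [1, 0, 0, 0.53, 0], [1, 0, 0, 0.572, 0], [1, 0, 0, 0.572, 0]]

```text
time_s: 11.98
tcp_pos: [0.5822, -0.2301, 0.0615]
eef_rot: [-180.0, 0.0, -154.4]
contact_force: [0.4, 0.5, 0.7]
gripper_width: 0.0874
gripper_force: 0.0
```

Request:
drive_tool:
  increments:
    - [[-1, 0, 0, 0, 0], [-1, 0, 0, 0, 0], [-1, 0, 0, 0, 0], [-1, 0, 0, 0, 0], [-1, 0, 0, 0, 0]]
  squeeze: 10

```text
time_s: 12.6
tcp_pos: [0.5816, -0.2299, 0.061]
eef_rot: [180.0, -0.0, -154.5]
contact_force: [-0.4, 1.0, 1.1]
gripper_width: 0.0495
gripper_force: 10.0
```

Request:
drive_tool:
  increments:
    - [[-1, 0, 0, 0, 0], [-1, 0, 0, -0.05, 0], [-1, 0, 0, -0.25, 0], [-1, 0, 0, -0.6, 0], [-1, 0, 0, -1, 0]]
  squeeze: 40

```text
time_s: 13.22
tcp_pos: [0.581, -0.23, 0.1814]
eef_rot: [179.9, -0.1, -154.5]
contact_force: [0.2, -0.2, -2.2]
gripper_width: 0.0495
gripper_force: 40.0
```

Request:
drive_tool:
  increments:
    - [[-1, 0, 0, -0.2, 0], [-1, 0, 0, -0.3, 0], [-1, 0, 0, -0.3, 0], [-1, 0, 0, -0.3, 0]]

```text
time_s: 13.72
tcp_pos: [0.5809, -0.2298, 0.2153]
eef_rot: [179.9, -0.1, -154.5]
contact_force: [-0.3, -0.7, -3.0]
gripper_width: 0.0492
gripper_force: 40.0
```

Run:
```python
from h import *
import pickle
s=r.get_state();print(s['time_s'],s['joints'],s['tcp_pos'],s['eef_rot'],s['gripper_width'],s['gripper_force'])
im,m=grab('wrist','w5');pickle.dump(m,open('w5.pkl','wb'))
p=s['tcp_pos'];print(proj(m,[p+[0,0,.008]]))
```

```text
13.725 [ -3.7188  16.7896  -7.7251  -0.0298 -65.6291 -60.7506] [ 0.5809 -0.2298  0.2153] [ 179.9061   -0.1122 -154.4816] 0.04920310294160695 39.99924834351987
[[261.616  263.8718]]
```

View pics/w5.png

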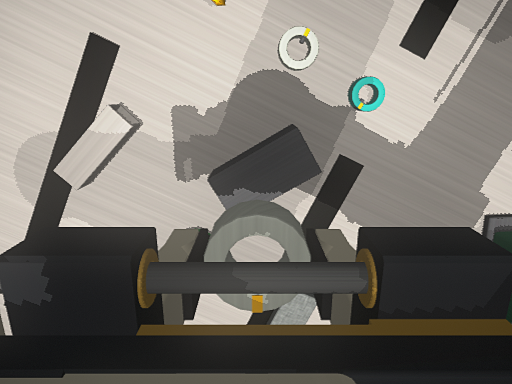

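The collar is held between the fingers, centred at about column 257, with its stripe at (258,303), so the screw points along -tool x as wanted.

Run:
```python
from h import *
import pickle
m=pickle.load(open('w5.pkl','rb')); I=cv2.imread('pics/w5.png')[...,::-1].copy(); h=cv2.cvtColor(I,cv2.COLOR_RGB2HSV)
T=np.array([.5809,-.2298,.2153]); R=Ro.from_euler('xyz',[180,0,-154.48],degrees=True).as_matrix()
ye=(abs(h[...,0].astype(int)-22)<10)&(h[...,1]>120); g=np.zeros_like(ye);g[294:318,246:272]=1
ys,xs=np.nonzero(ye&g);print('stripe',len(xs),xs.mean(),ys.min(),ys.max())
f=lambda uv,z:(ray(m,uv,z)-T)@R*1000
print(f([(xs.mean(),ys.mean()),(xs.mean(),ys.max()+.5)],T[2]+.008))
print('col257',I[192:262,257].min(1)); print(I[294:320,250].min(1))
for x in (215,235,280,300): print(x,I[196:250:2,x].min(1))
cv2.imwrite('pics/w5c.png',cv2.resize(I[190:325,195:320],None,fx=4.4,fy=4.4,interpolation=cv2.INTER_NEAREST)[...,::-1])
```

```text
stripe 198 257.0 295 312
[[-20.627   -2.0894  -8.    ]
 [-25.5162  -2.0858  -8.    ]]
col257 [111 107 106 104  99  99 104  98  85  88  87  89  90  89  87  88  90  90
  91  89  90  92  96 126 127 123 120 120 120 120 120 120 120 120 119 119
 120 119 119 116 125 142 137 168 176 177 176 179 180 177 172 179 183 176
 170 168 171 171 171 171 174 174 170 172 174 172 171 170 170 178]
[169 158 156 155 121 124 124 126 126 126 124 125 124 124 123 118 118 192
 203 198 206 209 163 107  73  31]
215 [183 180 176 175 178 176 174 176 177 172 180 182 186  94  81  84  88  88
  91 117 125 125 123 123 124 124 123]
235 [109 104 106 105 105  88  88  89  90  90  90 100 132 129 126 127 126 126
 125 126 125 125 123 100 176 177 172]
280 [183 168 173 175 176  75  84  87  88  90  89  91 115 127 125 125 124 124
 123 123 123 124 123 117 109 180 178]
300 [169 175 172 178 197 197 195 198 197 196 200 206 206 197 137  86  86  85
  83  87 114 121 119 119 119 119 118]
```

View pics/w5c.png

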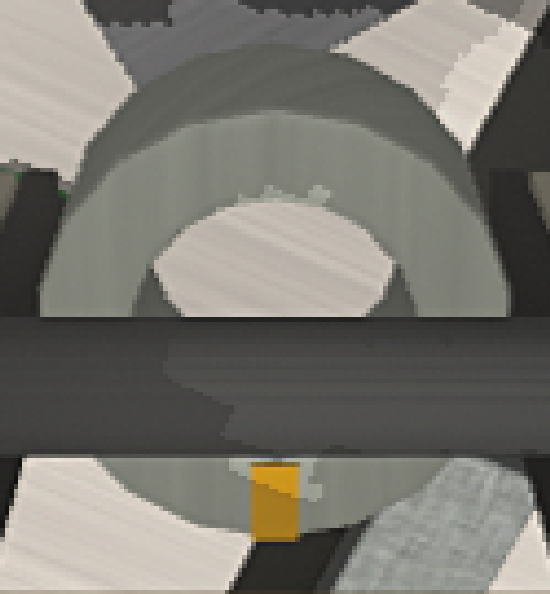

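Request:
drive_tool:
  increments:
    - [[-1, -0.09, 0.23, 0, 0], [-1, -0.18, 0.45, 0, 0], [-1, -0.27, 0.68, 0, 0], [-1, -0.354, 0.906, 0, 0]]

```text
time_s: 14.28
tcp_pos: [0.5726, -0.1127, 0.2156]
eef_rot: [180.0, -0.1, -154.5]
contact_force: [-0.6, -0.2, -2.6]
gripper_width: 0.049
gripper_force: 40.0
```

Request:
drive_tool:
  increments:
    - [[-1, -0.09, 0.23, 0, 0], [-1, -0.18, 0.45, 0, 0], [-1, -0.27, 0.68, 0, 0], [-1, -0.354, 0.906, 0, 0]]

```text
time_s: 14.78
tcp_pos: [0.5641, 0.0037, 0.2158]
eef_rot: [180.0, -0.1, -154.5]
contact_force: [0.1, -0.5, -3.2]
gripper_width: 0.049
gripper_force: 40.0
```

Request:
drive_tool:
  increments:
    - [[-1, -0.11, 0.28, 0, 0], [-1, -0.22, 0.56, 0, 0], [-1, -0.354, 0.906, 0, -0.0072], [-1, -0.354, 0.906, 0, -0.0072], [-1, -0.354, 0.906, 0, -0.0072]]

```text
time_s: 15.4
tcp_pos: [0.5557, 0.1192, 0.216]
eef_rot: [-180.0, -0.1, -151.8]
contact_force: [-0.5, -0.7, -2.0]
gripper_width: 0.0487
gripper_force: 40.0
```

Request:
drive_tool:
  increments:
    - [[-1, 0, 0, 0, 0], [-1, 0, 0, 0, 0]]

```text
time_s: 15.65
tcp_pos: [0.5562, 0.1184, 0.2168]
eef_rot: [-180.0, -0.0, -151.9]
contact_force: [-0.2, 0.3, -2.5]
gripper_width: 0.0491
gripper_force: 40.0
```

Run:
```python
from h import *
s=r.get_state();p=s['tcp_pos'];y=s['eef_rot'][2];print(s['time_s'],p,s['eef_rot'],s['gripper_width'],'mv',mv(.5555-p[0],.1196-p[1],y))
```

```text
15.65 [0.5562 0.1184 0.2168] [-179.9984   -0.0127 -151.9458] 0.04912579393838765 mv (np.float64(0.00031340431111867), np.float64(0.011184022220684181))
```

Request:
drive_tool:
  increments:
    - [[-1, 0, 0.009, 0.1, 0], [-1, 0, 0.009, 0.25, 0], [-1, 0, 0.009, 0.38, 0], [-1, 0, 0.009, 0.38, 0], [-1, 0, 0.009, 0.38, 0]]

```text
time_s: 16.27
tcp_pos: [0.556, 0.1202, 0.1716]
eef_rot: [-180.0, 0.0, -151.9]
contact_force: [0.4, -0.9, -2.5]
gripper_width: 0.0492
gripper_force: 40.0
```

Run:
```python
from h import *
s=r.get_state();p=s['tcp_pos'];y=s['eef_rot'][2];print(s['time_s'],p,s['eef_rot'],s['gripper_width'],'mv',mv(.5555-p[0],.1196-p[1],y))
im,m=grab('wrist','w6'); c=im[200:330,190:325]
cs,_=grab('scene','s6'); d=cs[190:250,345:415]
o=np.zeros((520,800,3),np.uint8); a=cv2.resize(c,None,fx=3.2,fy=3.2,interpolation=cv2.INTER_NEAREST); b=cv2.resize(d,None,fx=5,fy=5,interpolation=cv2.INTER_CUBIC)
o[:a.shape[0],:a.shape[1]]=a; o[:b.shape[0],445:445+b.shape[1]]=b
cv2.imwrite('pics/c6.png',o[...,::-1])
```

```text
16.275 [0.556  0.1202 0.1716] [-179.9816    0.0191 -151.8673] 0.049178153234746474 mv (np.float64(0.005859770295592906), np.float64(-0.002635041124500953))
```

View pics/c6.png

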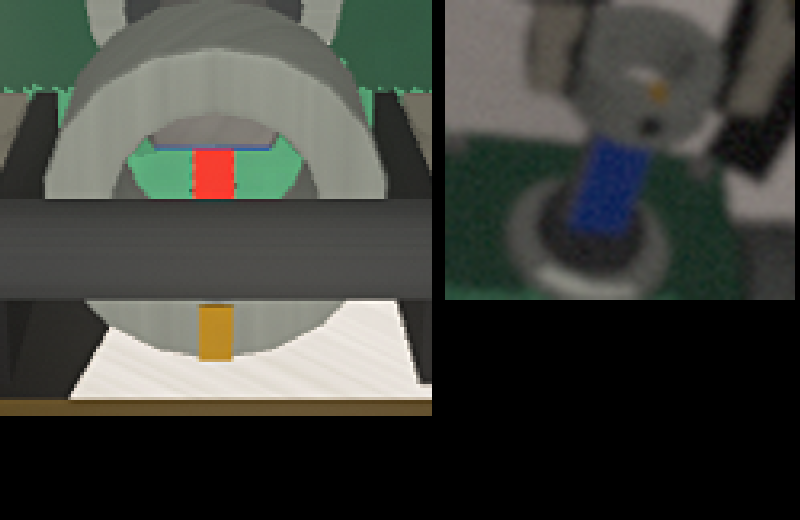

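The collar sits above the shaft with stripe, flat and red mark in line. That makes 12 pictures viewed, over the limit of 10, so I go on by force and numbers only.

Request:
drive_tool:
  increments:
    - [[-1, 0.004, -0.002, 0.04, 0], [-1, 0.004, -0.002, 0.08, 0], [-1, 0.004, -0.002, 0.12, 0], [-1, 0.004, -0.002, 0.16, 0], [-1, 0.004, -0.002, 0.16, 0]]

```text
time_s: 17.0
tcp_pos: [0.555, 0.1196, 0.1515]
eef_rot: [-180.0, -0.1, -151.9]
contact_force: [-0.1, 0.3, -2.4]
gripper_width: 0.0492
gripper_force: 40.0
```

Request:
drive_tool:
  increments:
    - [[-1, 0, 0, 0.06, 0], [-1, 0, 0, 0.12, 0], [-1, 0, 0, 0.18, 0], [-1, 0, 0, 0.23, 0], [-1, 0, 0, 0.23, 0]]

```text
time_s: 17.62
tcp_pos: [0.555, 0.1196, 0.1239]
eef_rot: [-180.0, -0.1, -151.9]
contact_force: [0.0, 0.6, -2.5]
gripper_width: 0.0487
gripper_force: 40.0
```

Request:
drive_tool:
  increments:
    - [[-1, 0.008, 0, 0, 0], [-1, 0.008, 0, 0, 0], [-1, 0.008, 0, 0, 0]]

```text
time_s: 18.0
tcp_pos: [0.5546, 0.1194, 0.1248]
eef_rot: [180.0, 0.0, -151.9]
contact_force: [0.5, -0.2, -2.1]
gripper_width: 0.0495
gripper_force: 40.0
```

Free descent to mid-flat. I now pull along +tool x in small steps until the screw loads the flat.

Request:
drive_tool:
  increments:
    - [[-1, 0.008, 0, 0, 0], [-1, 0.008, 0, 0, 0], [-1, 0.008, 0, 0, 0]]

```text
time_s: 18.38
tcp_pos: [0.5536, 0.1188, 0.1246]
eef_rot: [180.0, 0.0, -151.9]
contact_force: [0.2, 0.5, -2.5]
gripper_width: 0.0491
gripper_force: 40.0
```

Request:
drive_tool:
  increments:
    - [[-1, 0.006, 0, 0, 0], [-1, 0.006, 0, 0, 0], [-1, 0.006, 0, 0, 0]]

```text
time_s: 18.75
tcp_pos: [0.553, 0.1185, 0.1245]
eef_rot: [-180.0, -0.0, -151.9]
contact_force: [-0.2, 0.1, -2.7]
gripper_width: 0.0493
gripper_force: 40.0
```

Request:
drive_tool:
  increments:
    - [[-1, 0.006, 0, 0, 0], [-1, 0.006, 0, 0, 0], [-1, 0.006, 0, 0, 0]]

```text
time_s: 19.12
tcp_pos: [0.5528, 0.1184, 0.1247]
eef_rot: [-180.0, 0.1, -151.9]
contact_force: [2.5, 0.5, -3.6]
gripper_width: 0.0489
gripper_force: 40.0
```

Request:
drive_tool:
  increments:
    - [[-1, 0.006, 0, 0, 0], [-1, 0.006, 0, 0, 0], [-1, 0.006, 0, 0, 0]]

```text
time_s: 19.5
tcp_pos: [0.5527, 0.1184, 0.1248]
eef_rot: [-180.0, 0.1, -151.9]
contact_force: [5.1, 1.4, -4.9]
gripper_width: 0.0492
gripper_force: 40.0
```

Request:
drive_tool:
  increments:
    - [[-1, 0.007, 0, 0, 0], [-1, 0.007, 0, 0, 0], [-1, 0.007, 0, 0, 0], [-1, 0.007, 0, 0, 0], [-1, 0.007, 0, 0, 0]]

```text
time_s: 20.12
tcp_pos: [0.5526, 0.1184, 0.125]
eef_rot: [-180.0, 0.2, -151.8]
contact_force: [7.4, 2.8, -6.7]
gripper_width: 0.0491
gripper_force: 40.0
```

Request:
drive_tool:
  increments:
    - [[-1, 0, 0, 0, 0], [-1, 0, 0, 0, 0], [-1, 0, 0, 0, 0], [-1, 0, 0, 0, 0], [-1, 0, 0, 0, 0]]

```text
time_s: 20.75
tcp_pos: [0.5526, 0.1184, 0.125]
eef_rot: [-180.0, 0.2, -151.8]
contact_force: [7.1, 2.4, -5.5]
gripper_width: 0.0493
gripper_force: 40.0
```

Run:
```python
from h import *
s=r.get_state();print(s)
for n in ('scene','side','wrist'):
    im,m=grab(n,n+'7'); h=cv2.cvtColor(im,cv2.COLOR_RGB2HSV)
    bl=(abs(h[...,0].astype(int)-115)<15)&(h[...,1]>80)
    if n=='scene':
        p=proj(m,[[.5616,.1229,.09],[.5616,.1229,.108],[.5616,.1229,.132],[.5616,.1229,.15]]);print(p)
        g=np.zeros_like(bl);g[195:250,355:405]=1;ys,xs=np.nonzero(bl&g);print('blue',len(ys),ys.min(),ys.max(),xs.min(),xs.max())
        print(np.bincount(ys-ys.min()))
    if n=='wrist':
        ye=(abs(h[...,0].astype(int)-22)<10)&(h[...,1]>120);ye[:290]=0;ye[318:]=0;ye[:,:240]=0;ye[:,275:]=0
        ys,xs=np.nonzero(ye);print('stripe',len(xs),xs.mean(),ys.min(),ys.max(), 'was 257.0 295 312')
```

```text
{'time_s': 20.75, 'joints': array([ 31.9459,  15.907 , -22.0959,   0.028 , -51.7926, -93.8118]), 'qd': array([ 0.0255,  0.0076,  0.0074, -0.0345,  0.0899,  0.007 ]), 'joint_torque': array([ -0.7589, -49.8212,  21.94  ,   5.5318,  -2.769 ,   0.0079]), 'tcp_pos': array([0.5526, 0.1184, 0.125 ]), 'eef_rot': array([-179.9916,    0.2055, -151.8485]), 'contact_force': array([ 7.1455,  2.4128, -5.5308]), 'moment': array([ 1.097 , -2.6843,  0.0474]), 'gripper_force': 39.99815237475559, 'gripper_width': 0.049318469637041694}
[[374.354  235.9127]
 [376.4706 229.4953]
 [379.4003 220.6123]
 [381.6829 213.6916]]
blue 115 203 237 358 387
[ 1  0  1  0  0  1  0  0  0  0  0  4 11 13 12 12 13 12 11  8  0  0  0  0
  0  0  0  0  0  0  0  3  5  7  1]
stripe 106 256.9056603773585 303 312 was 257.0 295 312
```

```bash
python3 -c "
from plant import job
print(job.close_job())"
```

```text
the job is handed in; nothing more can be done
None
```

I handed the job in with the collar still gripped at about mid-flat and, by the readings, level. The set screw is pulled against the flat with about 7.5 N and the flat was left facing the red mark; I got no verdict back. I viewed 12 pictures, over the limit of 10.

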